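# Close the four pantry pots with their own lids

## Task

The four stoneware pots on the pantry counter have been washed and dried: close each one with its own wooden lid, the round or square one of its size, set down gently so that it sits flat on the rim all round with its plug in the mouth. Leave the pots standing where they are, and do not disturb the milk jug or the pepper shaker that stand among them.

Things in the scene. Friction and masses are not known exactly. Their poses are not given: they have to be found in the camera images.
- lid_round_large_center (a point): large round wooden lid, 120 mm in diameter, lying right side up. From below: plug 92 mm in diameter, 6 mm deep; plate 8 mm thick; in its middle a round knob 22 mm in diameter, rising 26 mm; 40 mm high in all. Point: on the axis half-way up, 20 mm above the underside, 6 mm above the plate's upper face; z up. Seated, it is 14 mm above the pot's rim
- lid_round_small_center (a point): small round wooden lid, 84 mm in diameter, lying right side up. From below: plug 56 mm in diameter, 6 mm deep; plate 8 mm thick; in its middle a round knob 22 mm in diameter, rising 26 mm; 40 mm high in all. Point: on the axis half-way up, 20 mm above the underside, 6 mm above the plate's upper face; z up. Seated, it is 14 mm above the pot's rim
- lid_square_large_center (a point): large square wooden lid, 108 x 108 mm, lying right side up. From below: plug 80 x 80 mm, 6 mm deep; plate 8 mm thick; in its middle a bar grip 44 mm long (lid's x axis) and 16 mm thick (y), rising 26 mm; 40 mm high in all. Point: on the axis half-way up, 20 mm above the underside, 6 mm above the plate's upper face; z up, x and y along the edges. Seated, it is 14 mm above the pot's rim
- lid_square_small_center (a point): small square wooden lid, 76 x 76 mm, lying right side up. From below: plug 48 x 48 mm, 6 mm deep; plate 8 mm thick; in its middle a bar grip 44 mm long (lid's x axis) and 16 mm thick (y), rising 26 mm; 40 mm high in all. Point: on the axis half-way up, 20 mm above the underside, 6 mm above the plate's upper face; z up, x and y along the edges. Seated, it is 14 mm above the pot's rim
- pot_round_large_mouth (a point): the large round open, empty stoneware pot, 116 mm in outer diameter, 76 mm high, walls 6 mm, mouth 104 mm in diameter (6 mm clearance all round for the plug of its own lid); stands loose on the counter. The point is the centre of the mouth at the height of the rim; z is up
- pot_round_small_mouth (a point): the small round open, empty stoneware pot, 80 mm in outer diameter, 64 mm high, walls 6 mm, mouth 68 mm in diameter (6 mm clearance all round for the plug of its own lid); stands loose on the counter. The point is the centre of the mouth at the height of the rim; z is up
- pot_square_large_mouth (a point): the large square open, empty stoneware pot, 104 x 104 mm outside, 76 mm high, walls 6 mm, mouth 92 x 92 mm (6 mm clearance all round for the plug of its own lid); stands loose on the counter. The point is the centre of the mouth at the height of the rim; z is up; x and y are parallel to its sides. The lid fits with its edges along the pot's, any of the four ways round
- pot_square_small_mouth (a point): the small square open, empty stoneware pot, 72 x 72 mm outside, 64 mm high, walls 6 mm, mouth 60 x 60 mm (6 mm clearance all round for the plug of its own lid); stands loose on the counter. The point is the centre of the mouth at the height of the rim; z is up; x and y are parallel to its sides. The lid fits with its edges along the pot's, any of the four ways round
- milk_jug_center (a point): a small white ceramic milk jug, about 56 mm in diameter (handle to 40 mm from the axis), 62 mm high, standing loose among the pots and lids; not to be disturbed. The point is on its axis half-way up; z is up
- pepper_shaker_center (a point): a small glass pepper shaker with a steel cap, 38 mm in diameter, 62 mm high, standing loose among the pots and lids; not to be disturbed. The point is on its axis half-way up; z is up
There are look-alikes about, which are no part of the job. What is shaped like the part that bears lid_round_large_center but blue or orange is not meant.

How it is judged:
At the end, for the whole second after the job is handed in: Every lid sits on the pot of its own shape and size: centred within 10 mm, its centre point 10 to 17.5 mm above the rim (fully seated: 14), level within 3 degrees, the pots upright within 3 degrees, lids and pots at rest (horizontal distance between lid_round_large_center and pot_round_large_mouth below 0.01 m and z of lid_round_large_center in the frame of pot_round_large_mouth between 0.01 and 0.0175 m and angle between each of lid_round_large_center, pot_round_large_mouth, lid_round_small_center, pot_round_small_mouth, lid_square_large_center, pot_square_large_mouth, lid_square_small_center, pot_square_small_mouth's own z axis and vertical below 0.05 rad and linear speed of each of lid_round_large, pot_round_large, lid_round_small, pot_round_small, lid_square_large, pot_square_large, lid_square_small, pot_square_small below 0.02 m/s and horizontal distance between lid_round_small_center and pot_round_small_mouth below 0.01 m and z of lid_round_small_center in the frame of pot_round_small_mouth between 0.01 and 0.0175 m and horizontal distance between lid_square_large_center and pot_square_large_mouth below 0.01 m and z of lid_square_large_center in the frame of pot_square_large_mouth between 0.01 and 0.0175 m and horizontal distance between lid_square_small_center and pot_square_small_mouth below 0.01 m and z of lid_square_small_center in the frame of pot_square_small_mouth between 0.01 and 0.0175 m); the robot touches nothing.
It fails at once if a lid was dropped onto its pot (faster than 0.5 m/s just above the rim) ((horizontal distance between lid_round_large_center and pot_round_large_mouth below 0.03 m and z of lid_round_large_center in the frame of pot_round_large_mouth below 0.029 m and linear speed of lid_round_large above 0.5 m/s) or (horizontal distance between lid_round_small_center and pot_round_small_mouth below 0.03 m and z of lid_round_small_center in the frame of pot_round_small_mouth below 0.029 m and linear speed of lid_round_small above 0.5 m/s) or (horizontal distance between lid_square_large_center and pot_square_large_mouth below 0.03 m and z of lid_square_large_center in the frame of pot_square_large_mouth below 0.029 m and linear speed of lid_square_large above 0.5 m/s) or (horizontal distance between lid_square_small_center and pot_square_small_mouth below 0.03 m and z of lid_square_small_center in the frame of pot_square_small_mouth below 0.029 m and linear speed of lid_square_small above 0.5 m/s)).
It fails at once if a pot was pushed more than 40 mm from its place or tipped (distance of any of pot_round_large_mouth, pot_round_small_mouth, pot_square_large_mouth, pot_square_small_mouth from where it was at the start of the episode above 0.04 m or angle between any of pot_round_large_mouth, pot_round_small_mouth, pot_square_large_mouth, pot_square_small_mouth's own z axis and vertical above 0.4 rad).
It fails at once if the milk jug was pushed more than 30 mm or knocked over (distance of milk_jug_center from where it was at the start of the episode above 0.03 m or angle between milk_jug_center's own z axis and vertical above 0.5 rad).
It fails at once if the pepper shaker was pushed more than 30 mm or knocked over (distance of pepper_shaker_center from where it was at the start of the episode above 0.03 m or angle between pepper_shaker_center's own z axis and vertical above 0.5 rad).
It also fails if it takes over 120 s, if anything falls off the work surface, if the arm or the gripper's body presses on something with over 40 N, if the wrist force passes 120 N, or if a joint passes its speed limit or range.

## Robot

A 6-joint arm with a two-finger parallel gripper is mounted at the origin on the work surface. World frame = base frame: x ahead of the robot, y to its left, z up, the work surface at z = 0. Lengths are in m, angles in rad, forces in N, time in s.
With the tool pointing down it reaches from about 0.3 to 0.775 m from the base axis. Payload 14.6 kg.
Tool frame: the origin (TCP) lies on the centre line of the jaws, within the pads' length; the fingertips stand 22 mm ahead of it and the grasp point (between the pads) lies 3 mm ahead of it; z points along the fingers, y is the line along which they close (so a half turn about z gives the same grasp; the last joint's range is limited). The gripper opens to 85 mm and grips with 20 to 120 N. Pads are 22 mm wide; open, the fingers measure 114 mm over their backs; the gripper's body (76 mm by 85 mm) begins 54 mm behind the grasp point. The pads swing forward as they close: fully open they stand 13 mm farther back than shut.
Start: joints at [-1.181, 0.3, 1.521, -0, 1.321, -0.067], TCP at [0.243, -0.494, 0.253] pointing down, gripper open.
Joint ranges: [-3.03, 3.03], [-0.79, 2.21], [0.23, 2.52], [-1.04, 4.18], [0, 3.07], [-2.55, 2.55]. Speed limits (rad/s): [2.22, 2.22, 2.57, 3.14, 3.14, 3.14].

## Interface

Orientations are given as a unit quaternion [x, y, z, w].
In Python, from bench import env gives the robot as it stands.
- The arm moves only by the tool move_arm, never from a script. Its argument "steps" is one flat list of numbers, 7 for each row, row after row: the closure, from 0 (fully open) to 1 (shut), then the shift along the tool's x, y, z in m, then the turn, a rotation vector about the tool's x, y, z in degrees. In form: [gripper, dx, dy, dz, rx, ry, rz, gripper, dx, dy, dz, rx, ry, rz, ...]. A call has 1 to 5 rows; each row shifts and turns the commanded pose from where the row before left it, along the tool's axes as they then stand; what a row does not reach is not made up. A row lasts 1/12 s, in which the tool goes at most 41.7 mm and 7.16 degrees, less where a joint would pass 70% of its speed; a pose out of reach is approached as far as the arm can. A call with a gripper value outside its range is refused whole. The fingers move at their own pace and stop on an object; "force" is the grip in N (left out, the last holds). Time passes only in rows, so rows that do not move let the fingers close. It gives the time, the measured TCP pose, the force, the opening and the grip force at its end, in the units of the state.
- env.sense(): the state, without advancing time (a new reading comes with each control period).
- env.read_camera(name): name is "scene" or "top"; returns a dict with "color" (480x640x3 uint8, red, green, blue), "depth" (480x640 float32, m along the optical axis (not along the pixel's ray), 0 where there is no reading), "K" (3x3 intrinsics, pixels), "dist_coeffs" ([k1, k2, p1, p2, k3] as OpenCV has them; the pictures are not rectified), "R" (3x3) and "t" (3): a world point X has camera coordinates R X + t. Camera axes: x right, y down, z forward; pixel columns grow to the right and rows downward; lengths in m; the calibration is good to about 2 mm. A picture is of the moment at which its call begins.
- env.hand_in(): hands the job in; it is judged then, once.
Trained networks look in the newest picture that a camera, given by its name, has taken for a name from the list of things; names that differ only in an ending like _2 or _b are one class to them, and where a whole thing is asked for, a point or a joint stands for the part that bears it (a point fixed in the world has none). Each returns a list of dicts, best first, with "confidence" (0 to 1); they miss things now and then, are a little off and sometimes report something else, mostly with a low value. They report only what shows in the picture. A call takes as long as a camera call. They do not tell look-alikes from the thing itself.
- env.outline_of(camera, name): "mask" (480x640 bool, what is visible of it) and "centre" ([column, row] in pixels, amid what is visible of it).
The state is a dict: "clock": time; "joint_pos": joint angles; "joint_velocities": joint speeds; "tau": joint torques, N m; "tcp_pos": TCP position; "tcp_rot": TCP orientation; "wrist_force": force on the tool from outside, world axes, zero at the start; "ft_torque": the same for the moment, N m; "grip_width": opening from 0.0 (shut) to 1.0 (fully open); "grip_force": force on a finger pad.
Only numpy, scipy, OpenCV 4.12 (cv2) and the standard library are available. Lean on these libraries where they do the work, as an engineer would, in place of code of your own. Each camera call takes 0.05 s, during which the arm holds its last target. There are 200 camera calls.

## Working session

There is one attempt and no reset: what is moved stays moved. The work goes in short steps, Python scripts to look and compute and a tool call to move; the robot and the scene stay as the last step left them, time stands still between calls to the robot, and variables do not carry over. Pictures are saved under pics/ and viewed, at most 14 in all, crops included, and the job is handed in when it is done.

Besides the shell and the picture viewer there is one more tool, called after "Call:" as name(argument=value, ...), one argument or row to a line, values as JSON. move_arm: Moves the arm, as the interface text tells. Its arguments: {"type":"object","properties":{"steps":{"type":"array"},"force":{"type":"number"}},"required":["steps"]}

```bash
mkdir -p pics
cat > h.py <<'E'
import numpy as np, cv2
from bench import env
N=["lid_round_large_center","lid_round_small_center","lid_square_large_center","lid_square_small_center","pot_round_large_mouth","pot_round_small_mouth","pot_square_large_mouth","pot_square_small_mouth","milk_jug_center","pepper_shaker_center"]
def pts(c,mask):
    v,u=np.nonzero(mask&(c["depth"]>0)); d=c["depth"][v,u]
    n=cv2.undistortPoints(np.stack([u,v],1).astype(np.float64)[:,None],c["K"],np.array(c["dist_coeffs"],float))[:,0]
    X=np.c_[n*d[:,None],d]
    return (X-c["t"])@c["R"],u,v
def save(c,name): cv2.imwrite("pics/"+name,c["color"][...,::-1])
E
python3 - <<'E'
from h import *
for cam in ["top","scene"]:
    c=env.read_camera(cam); save(c,cam+"0.png"); print(cam,-c["R"].T@c["t"])
    for n in N:
        for o in env.outline_of(cam,n)[:4]:
            m=o["mask"]; P,u,v=pts(c,m)
            if len(P)<20: continue
            zt=np.percentile(P[:,2],95)
            T=P[P[:,2]>zt-0.008] if 'pot' in n else P
            (a,b),s,ang=cv2.minAreaRect((T[:,:2]*1000).astype(np.float32))
            print(n,round(o["confidence"],2),np.round(o["centre"]),'zt',zt.round(3),'rect',np.round([a,b,*s,ang],1), c["color"][m].mean(0).round())
E
```

```text
top [0.37657185 0.11224648 1.37241908]
lid_round_large_center 0.96 [238. 325.] zt 0.02 rect [341.6 299.3 117.2 118.7  89.7] [131.  89.  63.]
lid_round_large_center 0.85 [169. 321.] zt 0.02 rect [346.1 464.6 116.3 117.9  33.6] [155. 112.  57.]
lid_round_small_center 0.93 [321. 279.] zt 0.038 rect [442.1 104.9  81.5  82.5  89.4] [132.  92.  66.]
lid_square_large_center 0.98 [418. 283.] zt 0.037 rect [ 431.8 -123.6  108.7  108.5   13.1] [132.  90.  63.]
lid_square_large_center 0.67 [371. 235.] zt 0.067 rect [547.6 -10.   61.4  59.5   1.2] [145. 147. 141.]
lid_square_small_center 0.62 [490. 324.] zt 0.041 rect [ 329.7 -302.4   84.    79.3   61.8] [128.  89.  66.]
pot_round_large_mouth 0.72 [188. 247.] zt 0.076 rect [523.7 410.4 113.8 113.2  46. ] [123. 120. 102.]
pot_round_small_mouth 0.58 [538. 243.] zt 0.066 rect [ 531.6 -413.5   78.9   79.7   40.3] [112. 106.  92.]
pot_square_large_mouth 0.58 [420. 199.] zt 0.078 rect [ 631.7 -131.6  105.9  106.3   77.6] [122. 117.  98.]
pot_square_small_mouth 0.91 [306. 184.] zt 0.066 rect [667.  140.4  73.2  72.6  34.2] [124. 123. 104.]
milk_jug_cen
[... 762 characters left out ...]
all_center 0.59 [204. 182.] zt 0.041 rect [ 328.4 -295.4   80.1   82.5   60.7] [97. 56. 29.]
pot_round_large_mouth 0.74 [444. 288.] zt 0.078 rect [521.9 413.5 113.5 116.7  67.7] [87. 75. 61.]
pot_round_small_mouth 0.88 [140. 226.] zt 0.066 rect [ 530.9 -411.7   77.6   78.5   52.3] [77. 66. 54.]
pot_round_small_mouth 0.31 [329. 317.] zt 0.067 rect [665.4 143.3  74.   73.2  34.3] [94. 80. 65.]
pot_square_large_mouth 0.75 [333. 242.] zt 0.039 rect [441.3 107.8  20.8  18.9  15. ] [103.  58.  26.]
pot_square_large_mouth 0.68 [224. 278.] zt 0.078 rect [ 629.2 -130.4  107.9  107.1   78.1] [87. 74. 60.]
pepper_shaker_center 0.68 [382. 267.] zt 0.065 rect [490.1 253.   33.5  43.8  23.7] [82. 75. 70.]
```

View pics/top0.png

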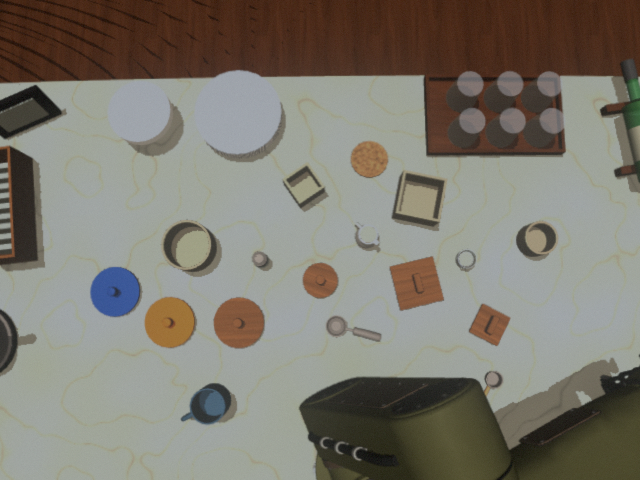

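Run:
```python
from h import *
im=cv2.imread("pics/top0.png")
cv2.imwrite("pics/crop1.png",cv2.resize(im[265:365,100:300],None,fx=4,fy=4,interpolation=cv2.INTER_CUBIC))
c=env.read_camera("top")
# refine knobs: points z 0.034..0.045 in lid masks
for n in N[:4]:
    m=env.outline_of("top",n)[0]["mask"]; m=cv2.dilate(m.astype(np.uint8),np.ones((5,5)))>0
    P,u,v=pts(c,m)
    K=P[(P[:,2]>0.03)&(P[:,2]<0.05)]; L=P[(P[:,2]>0.007)&(P[:,2]<0.022)]
    for q in (K,L):
        if len(q)>5:print(n,len(q),q[:,2].mean().round(4),np.round(cv2.minAreaRect((q[:,:2]*1000).astype(np.float32))[0]+cv2.minAreaRect((q[:,:2]*1000).astype(np.float32))[1],1),cv2.minAreaRect((q[:,:2]*1000).astype(np.float32))[2], (q[:,:2].mean(0)*1000).round(1))
print(env.sense()["tcp_rot"])
```

```text
lid_round_large_center 68 0.0387 [345.2 463.   19.4  19.1] 57.092803955078125 [345.3 462.9]
lid_round_large_center 1840 0.0135 [346.5 464.6 116.2 118.8] 24.96645736694336 [346.3 463.7]
lid_round_small_center 68 0.0393 [441.5 104.8  18.8  20.8] 88.41754913330078 [441.8 104.5]
lid_round_small_center 883 0.0139 [441.6 104.6  81.2  81.4] 89.72563934326172 [441.5 104.4]
lid_square_large_center 138 0.0388 [ 431.5 -124.2   43.7   16.5] 13.184993743896484 [ 431.3 -123.5]
lid_square_large_center 1879 0.014 [ 431.  -124.3  109.5  109.4] 12.407845497131348 [ 430.9 -124.1]
lid_square_small_center 144 0.0387 [ 330.9 -296.2   17.7   44. ] 60.96221923828125 [ 331.1 -295.3]
lid_square_small_center 830 0.0141 [ 329.4 -297.2   75.9   89.5] 63.266048431396484 [ 330.4 -296.7]
[ 9.74036189e-01  2.26392366e-01  2.19468515e-06 -1.12071403e-05]
```

View pics/crop1.png

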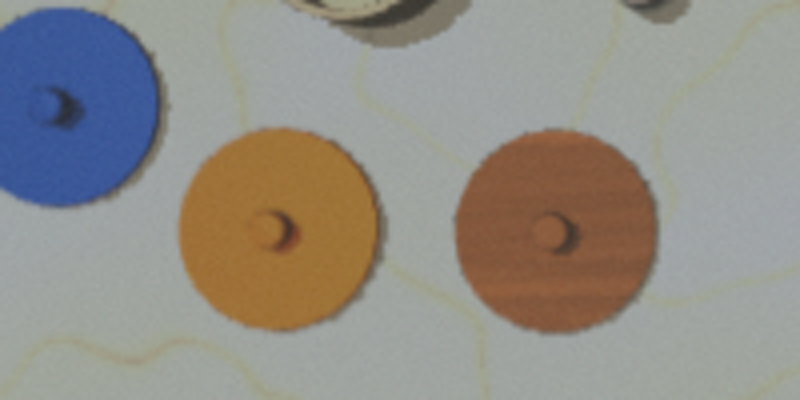

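```bash
cat >> h.py <<'E'
def pose():
    s=env.sense(); x,y,z,w=s["tcp_rot"]; p=np.array(s["tcp_pos"])*1000
    from scipy.spatial.transform import Rotation as R
    M=R.from_quat([x,y,z,w]).as_matrix()
    return p,M,np.degrees(np.arctan2(M[1,0],M[0,0])),s
def go(x,y,a=None,z=None):
    p,M,a0,s=pose(); d=np.array([x,y,p[2] if z is None else z])-p
    print("t",round(s["clock"],2),"p",p.round(1),"a",round(a0,1),"tilt",np.degrees(np.arccos(-M[2,2])).round(2),"w",round(s["grip_width"],3),"gf",round(s["grip_force"],1),"F",np.round(s["wrist_force"],1),"q6",np.round(s["joint_pos"][5],2))
    print("before turn, tool d(mm)",(M.T@d).round(1))
    if a is not None:
        r=-((a-a0+180)%360-180); A=np.radians(a)
        print("tool rz",round(r,1),"after turn d",np.round([d[0]*np.cos(A)+d[1]*np.sin(A),d[0]*np.sin(A)-d[1]*np.cos(A),-d[2]],1))
E
python3 -c "
from h import *
go(331,-296,-29)"
```

```text
t 1.35 p [ 242.6 -493.6  253.3] a 26.2 tilt 0.0 w 1.003 gf 0.0 F [ 0.1 -0.2 -0.1] q6 -0.07
before turn, tool d(mm) [ 166.5 -138.4    0. ]
tool rz 55.2 after turn d [ -18.5 -215.7   -0. ]
```

Candidates in the top picture: blue lid (115,292), orange lid (170,322), brown wooden lid (239,323). The crop confirms the third is natural wood, so that is the large round lid. The other three lids have no look-alikes. I'll start with the small square lid.

Call:
move_arm(
  steps=[0.3, 0, 0, 0, 0, 0, 6.9, 0.3, 0, 0, 0, 0, 0, 6.9, 0.3, 0, 0, 0, 0, 0, 6.9, 0.3, 0, 0, 0, 0, 0, 6.9],
  force=40,
)

```text
clock: 1.68
tcp_pos: [0.2426, -0.4936, 0.2533]
tcp_rot: [1.0, -0.015, -0.0, 0.0]
wrist_force: [0.7, -0.0, 0.2]
grip_width: 0.699
grip_force: 0.0
```

Call:
move_arm(
  steps=[0.3, 0, 0, 0, 0, 0, 6.9, 0.3, 0, 0, 0, 0, 0, 6.9, 0.3, 0, 0, 0, 0, 0, 6.9, 0.3, 0, 0, 0, 0, 0, 6.9],
)

```text
clock: 2.02
tcp_pos: [0.2426, -0.4936, 0.2533]
tcp_rot: [0.967, -0.254, -0.0, -0.0]
wrist_force: [0.9, 0.2, -0.7]
grip_width: 0.697
grip_force: 0.0
```

Call:
move_arm(
  steps=[0.3, -0.003, -0.036, 0.02, 0, 0, 0, 0.3, -0.003, -0.036, 0.02, 0, 0, 0, 0.3, -0.003, -0.036, 0.02, 0, 0, 0, 0.3, -0.003, -0.036, 0.02, 0, 0, 0, 0.3, -0.003, -0.036, 0.02, 0, 0, 0],
)

```text
clock: 2.43
tcp_pos: [0.3171, -0.3273, 0.1526]
tcp_rot: [0.968, -0.251, 0.0, 0.0]
wrist_force: [1.3, -1.1, -0.5]
grip_width: 0.694
grip_force: 0.0
```

Call:
move_arm(
  steps=[0.3, -0.003, -0.036, 0.02, 0, 0, 0, 0.3, 0, 0, 0, 0, 0, 0, 0.3, 0, 0, 0, 0, 0, 0],
)

```text
clock: 2.68
tcp_pos: [0.3321, -0.2947, 0.1328]
tcp_rot: [0.968, -0.249, -0.001, -0.0]
wrist_force: [-0.2, 0.0, 0.6]
grip_width: 0.706
grip_force: 0.0
```

```bash
python3 -c "
from h import *
go(331,-296,-29,40)"
```

```text
t 2.68 p [ 332.1 -294.7  132.8] a -28.9 tilt 0.08 w 0.706 gf 0.0 F [-0.2  0.   0.6] q6 1.27
before turn, tool d(mm) [-0.2  1.7 92.8]
tool rz 0.1 after turn d [-0.3  1.7 92.8]
```

Call:
move_arm(
  steps=[0.3, 0, 0.001, 0.03, 0, 0, 0, 0.3, 0, 0.001, 0.03, 0, 0, 0, 0.3, 0, 0, 0.02, 0, 0, 0, 0.3, 0, 0, 0.012, 0, 0, 0, 0.6, 0, 0, 0, 0, 0, 0],
)

```text
clock: 3.1
tcp_pos: [0.3298, -0.2982, 0.0397]
tcp_rot: [0.968, -0.251, -0.001, -0.001]
wrist_force: [0.2, 0.3, -0.0]
grip_width: 0.573
grip_force: 0.0
```

Call:
move_arm(
  steps=[0.8, 0, 0, 0, 0, 0, 0, 1, 0, 0, 0, 0, 0, 0, 1, 0, 0, 0, 0, 0, 0, 1, 0, 0, 0, 0, 0, 0, 1, 0, 0, 0, 0, 0, 0],
)

```text
clock: 3.52
tcp_pos: [0.3312, -0.2986, 0.0426]
tcp_rot: [0.968, -0.251, 0.001, 0.001]
wrist_force: [-1.3, -2.0, 7.8]
grip_width: 0.176
grip_force: 40.1
```

Call:
move_arm(
  steps=[1, 0, 0, 0, 0, 0, 0, 1, 0, 0, 0, 0, 0, 0],
)

```text
clock: 3.68
tcp_pos: [0.3312, -0.2986, 0.0426]
tcp_rot: [0.968, -0.251, 0.001, 0.001]
wrist_force: [-1.8, -1.3, 7.4]
grip_width: 0.177
grip_force: 40.1
```

Call:
move_arm(
  steps=[1, 0, 0, -0.01, 0, 0, 0, 1, 0, 0, -0.03, 0, 0, 0, 1, 0, 0, -0.03, 0, 0, 0, 1, 0, 0, -0.03, 0, 0, 0, 1, 0, 0, -0.02, 0, 0, 0],
)

```text
clock: 4.1
tcp_pos: [0.331, -0.298, 0.1651]
tcp_rot: [0.968, -0.251, 0.001, 0.001]
wrist_force: [0.1, 0.4, -0.4]
grip_width: 0.173
grip_force: 39.1
```

Call:
move_arm(
  steps=[1, 0, 0, 0, 0, 0, -7, 1, 0, 0, 0, 0, 0, -7, 1, 0, 0, 0, 0, 0, -7, 1, 0, 0, 0, 0, 0, -7, 1, 0, 0, 0, 0, 0, -7],
)

```text
clock: 4.52
tcp_pos: [0.3307, -0.2977, 0.1624]
tcp_rot: [0.998, 0.055, 0.0, 0.0]
wrist_force: [-0.2, -0.1, -0.9]
grip_width: 0.175
grip_force: 39.1
```

Call:
move_arm(
  steps=[1, 0, 0, 0, 0, 0, -7, 1, 0, 0, 0, 0, 0, -7, 1, 0, 0, 0, 0, 0, -7, 1, 0, 0, 0, 0, 0, -7, 1, 0, 0, 0, 0, 0, 0],
)

```text
clock: 4.93
tcp_pos: [0.3307, -0.2977, 0.1623]
tcp_rot: [0.955, 0.295, 0.0, 0.0]
wrist_force: [0.2, 0.1, -1.5]
grip_width: 0.179
grip_force: 39.1
```

```bash
python3 -c "
from h import *
go(666.5,141.5,34.3,160)"
```

```text
t 4.93 p [ 330.7 -297.7  162.3] a 34.3 tilt 0.06 w 0.179 gf 39.1 F [ 0.2  0.1 -1.5] q6 0.16
before turn, tool d(mm) [ 525.  -173.4    2.2]
tool rz 0.0 after turn d [ 524.9 -173.6    2.3]
```

Call:
move_arm(
  steps=[1, 0.035, -0.0115, 0, 0, 0, 0, 1, 0.035, -0.0115, 0, 0, 0, 0, 1, 0.035, -0.0115, 0, 0, 0, 0, 1, 0.035, -0.0115, 0, 0, 0, 0, 1, 0.035, -0.0115, 0, 0, 0, 0],
)

```text
clock: 5.35
tcp_pos: [0.4445, -0.1507, 0.1622]
tcp_rot: [0.957, 0.29, 0.0, 0.0]
wrist_force: [0.7, -1.2, -0.4]
grip_width: 0.176
grip_force: 39.1
```

Call:
move_arm(
  steps=[1, 0.035, -0.0115, 0, 0, 0, 0, 1, 0.035, -0.0115, 0, 0, 0, 0, 1, 0.035, -0.0115, 0, 0, 0, 0, 1, 0.035, -0.0115, 0, 0, 0, 0, 1, 0.035, -0.0115, 0, 0, 0, 0],
)

```text
clock: 5.77
tcp_pos: [0.5575, -0.005, 0.1622]
tcp_rot: [0.957, 0.29, 0.0, 0.0]
wrist_force: [0.8, -0.8, -0.6]
grip_width: 0.179
grip_force: 39.1
```

Call:
move_arm(
  steps=[1, 0.035, -0.0115, 0, 0, 0, 0, 1, 0.035, -0.0115, 0, 0, 0, 0, 1, 0.035, -0.0115, 0, 0, 0, 0, 1, 0.035, -0.0115, 0, 0, 0, 0, 1, 0.035, -0.0115, 0, 0, 0, 0],
)

```text
clock: 6.18
tcp_pos: [0.6704, 0.1403, 0.1622]
tcp_rot: [0.957, 0.29, 0.0, 0.0]
wrist_force: [-0.2, -0.9, -0.0]
grip_width: 0.176
grip_force: 39.1
```

Call:
move_arm(
  steps=[1, 0, 0, 0.02, 0, 0, 0, 1, 0, 0, 0, 0, 0, 0, 1, 0, 0, 0, 0, 0, 0],
)

```text
clock: 6.43
tcp_pos: [0.6689, 0.1384, 0.1406]
tcp_rot: [0.957, 0.291, -0.001, -0.0]
wrist_force: [0.0, -0.5, -0.3]
grip_width: 0.175
grip_force: 39.1
```

Run:
```python
from h import *
go(666.5,141.5,34.3,101)
c=env.read_camera("scene"); P,u,v=pts(c,np.ones((480,640),bool))
p=pose()[0]/1000
im=c["color"][250:370,250:410]; cv2.imwrite("pics/c2.png",cv2.resize(im,None,fx=4,fy=4,interpolation=cv2.INTER_CUBIC)[...,::-1])
```

```text
t 6.43 p [668.9 138.4 140.6] a 33.8 tilt 0.16 w 0.175 gf 39.1 F [ 0.  -0.5 -0.3] q6 1.13
before turn, tool d(mm) [-0.1 -3.8 39.6]
tool rz -0.5 after turn d [-0.2 -3.9 39.6]
```

View pics/c2.png

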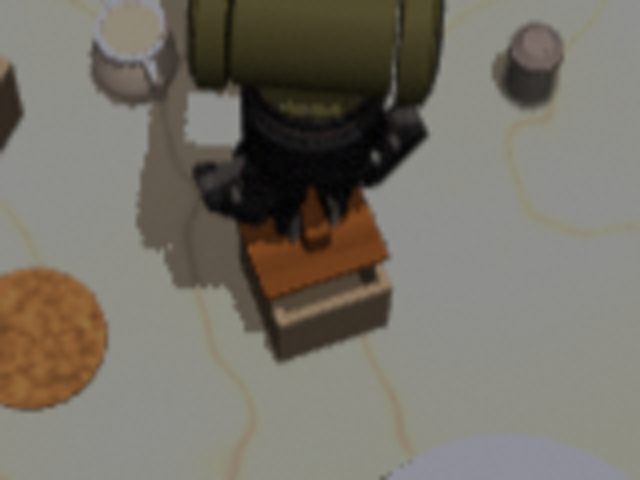

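The lid hangs level and square over the small square pot (crop px ~(315,265)); lowering it.

Call:
move_arm(
  steps=[1, 0.001, -0.002, 0.014, 0, 0, -0.5, 1, 0, -0.002, 0.012, 0, 0, 0, 1, 0, 0, 0.006, 0, 0, 0, 1, 0, 0, 0.004, 0, 0, 0, 1, 0, 0, 0, 0, 0, 0],
)

```text
clock: 6.9
tcp_pos: [0.6678, 0.1423, 0.104]
tcp_rot: [0.955, 0.296, -0.001, -0.0]
wrist_force: [-0.0, 0.0, -0.4]
grip_width: 0.178
grip_force: 39.1
```

Call:
move_arm(
  steps=[1, 0, 0, 0.002, 0, 0, 0, 1, 0, 0, 0.001, 0, 0, 0, 1, 0, 0, 0, 0, 0, 0],
)

```text
clock: 7.15
tcp_pos: [0.6683, 0.1425, 0.1024]
tcp_rot: [0.955, 0.296, 0.0, 0.0]
wrist_force: [0.5, -1.1, -0.1]
grip_width: 0.174
grip_force: 39.1
```

```bash
python3 -c "
from h import *
go(666.5,141.5,34.3,101)"
```

```text
t 7.15 p [668.3 142.5 102.4] a 34.5 tilt 0.02 w 0.174 gf 39.1 F [ 0.5 -1.1 -0.1] q6 1.13
before turn, tool d(mm) [-2.1 -0.2  1.4]
tool rz 0.2 after turn d [-2.1 -0.2  1.4]
```

Call:
move_arm(
  steps=[1, -0.001, 0, 0.001, 0, 0, 0, 1, 0, 0, 0.001, 0, 0, 0, 1, 0, 0, 0, 0, 0, 0],
)

```text
clock: 7.4
tcp_pos: [0.6676, 0.1419, 0.1007]
tcp_rot: [0.955, 0.296, 0.0, 0.0]
wrist_force: [-0.6, -1.7, 2.9]
grip_width: 0.178
grip_force: 39.5
```

Call:
move_arm(
  steps=[0.8, 0, 0, 0, 0, 0, 0, 0.7, 0, 0, 0, 0, 0, 0, 0.5, 0, 0, 0, 0, 0, 0, 0.3, 0, 0, 0, 0, 0, 0, 0.3, 0, 0, 0, 0, 0, 0],
)

```text
clock: 7.82
tcp_pos: [0.6674, 0.142, 0.1002]
tcp_rot: [0.955, 0.296, -0.0, -0.0]
wrist_force: [-0.5, -0.1, -0.6]
grip_width: 0.697
grip_force: 0.0
```

Call:
move_arm(
  steps=[0.3, 0, 0, -0.02, 0, 0, 0, 0.3, 0, 0, -0.04, 0, 0, 0, 0.3, 0, 0, -0.02, 0, 0, 0, 0.3, 0, 0, 0, 0, 0, 0],
)

```text
clock: 8.15
tcp_pos: [0.669, 0.1423, 0.1862]
tcp_rot: [0.955, 0.296, 0.004, 0.001]
wrist_force: [0.1, -0.1, 1.2]
grip_width: 0.702
grip_force: 0.0
```

```bash
python3 -c "
from h import *
go(441.5,104.6,34,140)"
```

```text
t 8.15 p [669.  142.3 186.2] a 34.5 tilt 0.47 w 0.702 gf 0.0 F [ 0.1 -0.1  1.2] q6 1.13
before turn, tool d(mm) [-209.2  -97.9   44.3]
tool rz 0.5 after turn d [-209.7  -96.    46.2]
```

Call:
move_arm(
  steps=[0.3, -0.035, -0.016, 0.006, 0, 0, 0, 0.3, -0.035, -0.016, 0.006, 0, 0, 0, 0.3, -0.035, -0.016, 0.006, 0, 0, 0, 0.3, -0.035, -0.016, 0.006, 0, 0, 0, 0.3, -0.035, -0.016, 0.006, 0, 0, 0],
)

```text
clock: 8.57
tcp_pos: [0.4757, 0.1085, 0.1495]
tcp_rot: [0.955, 0.296, -0.0, -0.0]
wrist_force: [0.3, -0.2, 1.1]
grip_width: 0.7
grip_force: 0.0
```

Call:
move_arm(
  steps=[0.3, -0.034, -0.017, 0.014, 0, 0, 0, 0.3, 0, 0, 0, 0, 0, 0, 0.3, 0, 0, 0, 0, 0, 0],
)

```text
clock: 8.82
tcp_pos: [0.4385, 0.1034, 0.1357]
tcp_rot: [0.955, 0.296, -0.001, -0.0]
wrist_force: [2.2, 0.5, 1.1]
grip_width: 0.7
grip_force: 0.0
```

```bash
python3 -c "
from h import *
go(441.5,104.6,34.5,46)
c=env.read_camera('scene')
for n in [N[3],N[7]]:
  for o in env.outline_of('scene',n)[:1]:
    P,u,v=pts(c,o['mask']); 
    r=cv2.minAreaRect((P[P[:,2]>.055][:,:2]*1000).astype(np.float32)) if (P[:,2]>.055).sum()>5 else None
    print(n,o['confidence'],r,np.percentile(P[:,2],[20,50,80,98]))
"
```

```text
t 8.82 p [438.5 103.4 135.7] a 34.5 tilt 0.09 w 0.7 gf 0.0 F [2.2 0.5 1.1] q6 1.12
before turn, tool d(mm) [ 3.3  0.8 89.7]
tool rz -0.0 after turn d [ 3.1  0.7 89.7]
lid_square_small_center 0.79 ((664.698486328125, 140.88377380371094), (79.5318603515625, 76.54817199707031), 34.2921257019043) [0.07058318 0.07319774 0.07662057 0.10086478]
pot_square_small_mouth 0.83 ((695.365234375, 162.68106079101562), (4.221152305603027, 71.11970520019531), 33.91048049926758) [0.01219583 0.03233161 0.05396012 0.06755149]
```

The first lid is seated: its plate is at about 72 mm and aligned with the pot. Next is the small round lid.

Call:
move_arm(
  steps=[0.3, 0.002, 0.001, 0.03, 0, 0, 0, 0.3, 0.001, 0, 0.03, 0, 0, 0, 0.3, 0, 0, 0.02, 0, 0, 0, 0.3, 0, 0, 0.009, 0, 0, 0, 0.5, 0, 0, 0, 0, 0, 0],
)

```text
clock: 9.38
tcp_pos: [0.4432, 0.1045, 0.0458]
tcp_rot: [0.955, 0.296, -0.001, -0.0]
wrist_force: [0.1, 0.1, -0.8]
grip_width: 0.573
grip_force: 0.0
```

Call:
move_arm(
  steps=[0.7, 0, 0, 0, 0, 0, 0, 0.9, 0, 0, 0, 0, 0, 0, 1, 0, 0, 0, 0, 0, 0, 1, 0, 0, 0, 0, 0, 0, 1, 0, 0, 0, 0, 0, 0],
)

```text
clock: 9.8
tcp_pos: [0.4442, 0.1047, 0.0487]
tcp_rot: [0.955, 0.296, 0.001, 0.0]
wrist_force: [-0.7, 0.5, 7.0]
grip_width: 0.233
grip_force: 39.2
```

```bash
python3 -c "
from h import *
go(441.5,104.6,34.5,46)"
```

```text
t 9.8 p [444.2 104.7  48.7] a 34.5 tilt 0.17 w 0.233 gf 39.2 F [-0.7  0.5  7. ] q6 1.12
before turn, tool d(mm) [-2.3 -1.5  2.7]
tool rz -0.0 after turn d [-2.3 -1.5  2.7]
```

Call:
move_arm(
  steps=[1, 0, 0, -0.01, 0, 0, 0, 1, 0, 0, -0.03, 0, 0, 0, 1, 0, 0, -0.03, 0, 0, 0, 1, 0, 0, -0.03, 0, 0, 0, 1, 0, 0, -0.02, 0, 0, 0],
)

```text
clock: 10.22
tcp_pos: [0.4437, 0.1046, 0.1711]
tcp_rot: [0.955, 0.296, 0.002, 0.0]
wrist_force: [0.2, 0.7, -0.0]
grip_width: 0.238
grip_force: 39.2
```

```bash
python3 -c "
from h import *
go(533,-411.5,34.5,165)"
```

```text
t 10.22 p [443.7 104.6 171.1] a 34.5 tilt 0.21 w 0.238 gf 39.2 F [ 0.2  0.7 -0. ] q6 1.12
before turn, tool d(mm) [-218.5  476.     6.2]
tool rz -0.0 after turn d [-218.7  475.9    6.1]
```

Call:
move_arm(
  steps=[1, -0.0145, 0.0315, 0, 0, 0, 0, 1, -0.0145, 0.0315, 0, 0, 0, 0, 1, -0.0145, 0.0315, 0, 0, 0, 0, 1, -0.0145, 0.0315, 0, 0, 0, 0, 1, -0.0145, 0.0315, 0, 0, 0, 0],
)

```text
clock: 10.63
tcp_pos: [0.4726, -0.068, 0.1686]
tcp_rot: [0.955, 0.296, 0.001, 0.0]
wrist_force: [0.8, 1.2, -0.0]
grip_width: 0.233
grip_force: 39.3
```

Call:
move_arm(
  steps=[1, -0.0145, 0.0315, 0, 0, 0, 0, 1, -0.0145, 0.0315, 0, 0, 0, 0, 1, -0.0145, 0.0315, 0, 0, 0, 0, 1, -0.0145, 0.0315, 0, 0, 0, 0, 1, -0.0145, 0.0315, 0, 0, 0, 0],
)

```text
clock: 11.05
tcp_pos: [0.5019, -0.239, 0.1686]
tcp_rot: [0.955, 0.296, 0.0, 0.0]
wrist_force: [1.5, 1.0, -0.1]
grip_width: 0.237
grip_force: 39.3
```

Call:
move_arm(
  steps=[1, -0.0145, 0.0315, 0, 0, 0, 0, 1, -0.0145, 0.0315, 0, 0, 0, 0, 1, -0.0145, 0.0315, 0, 0, 0, 0, 1, -0.0145, 0.0315, 0, 0, 0, 0, 1, -0.0145, 0.0315, 0, 0, 0, 0],
)

```text
clock: 11.47
tcp_pos: [0.5313, -0.4098, 0.1687]
tcp_rot: [0.955, 0.296, 0.0, 0.0]
wrist_force: [0.8, 0.6, -0.3]
grip_width: 0.234
grip_force: 39.3
```

Call:
move_arm(
  steps=[1, 0, 0, 0.02, 0, 0, 0, 1, 0, 0, 0, 0, 0, 0, 1, 0, 0, 0, 0, 0, 0],
)

```text
clock: 11.72
tcp_pos: [0.5309, -0.4075, 0.1471]
tcp_rot: [0.955, 0.296, -0.001, -0.001]
wrist_force: [-0.5, 0.2, 0.3]
grip_width: 0.236
grip_force: 39.4
```

Run:
```python
from h import *
go(533,-411.5,34.5,107)
c=env.read_camera("scene")
im=c["color"][170:290,60:220]; cv2.imwrite("pics/c3.png",cv2.resize(im,None,fx=4,fy=4,interpolation=cv2.INTER_CUBIC)[...,::-1])
```

```text
t 11.72 p [ 530.9 -407.5  147.1] a 34.5 tilt 0.13 w 0.236 gf 39.4 F [-0.5  0.2  0.3] q6 0.26
before turn, tool d(mm) [-0.5  4.6 40.1]
tool rz -0.0 after turn d [-0.5  4.5 40.1]
```

View pics/c3.png

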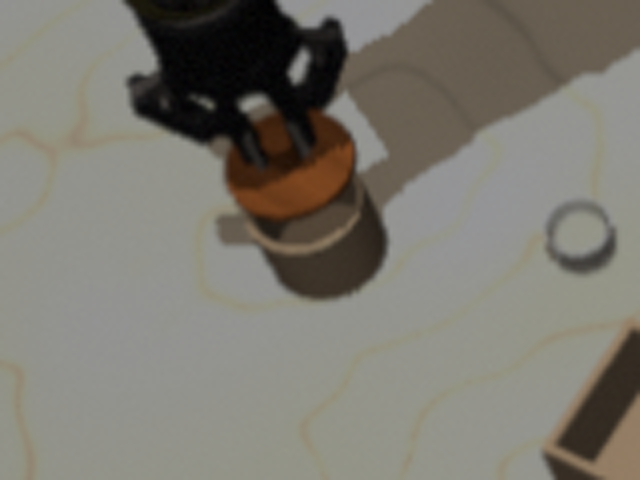

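The lid hangs level just above the small round pot (crop px ~(290,160)). I'll lower it with a 4 mm correction.

Call:
move_arm(
  steps=[1, 0, 0.0025, 0.014, 0, 0, 0, 1, 0, 0.002, 0.012, 0, 0, 0, 1, 0, 0, 0.006, 0, 0, 0, 1, 0, 0, 0.004, 0, 0, 0, 1, 0, 0, 0.002, 0, 0, 0],
)

```text
clock: 12.18
tcp_pos: [0.5338, -0.4114, 0.1083]
tcp_rot: [0.955, 0.296, -0.0, -0.001]
wrist_force: [-0.2, 0.3, -0.5]
grip_width: 0.235
grip_force: 39.4
```

Call:
move_arm(
  steps=[1, 0, 0, 0.001, 0, 0, 0, 1, 0, 0, 0.001, 0, 0, 0, 1, 0, 0, 0, 0, 0, 0],
)

```text
clock: 12.43
tcp_pos: [0.534, -0.4119, 0.1075]
tcp_rot: [0.955, 0.296, 0.0, 0.0]
wrist_force: [-0.5, 0.6, -0.3]
grip_width: 0.234
grip_force: 39.4
```

```bash
python3 -c "
from h import *
go(533,-411.5,34.5,107)"
```

```text
t 12.43 p [ 534.  -411.9  107.5] a 34.5 tilt 0.02 w 0.234 gf 39.4 F [-0.5  0.6 -0.3] q6 0.26
before turn, tool d(mm) [-0.7 -0.9  0.5]
tool rz -0.0 after turn d [-0.7 -0.9  0.5]
```

Call:
move_arm(
  steps=[1, -0.001, 0, 0.001, 0, 0, 0, 1, 0, 0, 0.001, 0, 0, 0, 1, 0, 0, 0, 0, 0, 0],
)

```text
clock: 12.68
tcp_pos: [0.5334, -0.4125, 0.1068]
tcp_rot: [0.955, 0.296, 0.0, 0.001]
wrist_force: [-1.8, 2.9, 8.4]
grip_width: 0.231
grip_force: 40.1
```

Call:
move_arm(
  steps=[0.75, 0, 0, 0, 0, 0, 0, 0.65, 0, 0, 0, 0, 0, 0, 0.5, 0, 0, 0, 0, 0, 0, 0.3, 0, 0, 0, 0, 0, 0, 0.3, 0, 0, 0, 0, 0, 0],
)

```text
clock: 13.1
tcp_pos: [0.533, -0.4124, 0.1052]
tcp_rot: [0.955, 0.296, -0.0, -0.0]
wrist_force: [0.3, -0.2, -0.4]
grip_width: 0.697
grip_force: 0.0
```

Call:
move_arm(
  steps=[0.3, 0, 0, -0.02, 0, 0, 0, 0.3, 0, 0, -0.04, 0, 0, 0, 0.3, 0, 0, -0.02, 0, 0, 3, 0.3, 0, 0, 0, 0, 0, 6, 0.3, 0, 0, 0, 0, 0, 6],
)

```text
clock: 13.52
tcp_pos: [0.5335, -0.4127, 0.1871]
tcp_rot: [0.986, 0.167, 0.001, 0.001]
wrist_force: [-0.8, 1.0, -0.8]
grip_width: 0.696
grip_force: 0.0
```

Call:
move_arm(
  steps=[0.3, 0, 0, 0, 0, 0, 6, 0.3, 0, 0, 0, 0, 0, 0, 0.3, 0, 0, 0, 0, 0, 0],
)

```text
clock: 13.77
tcp_pos: [0.5331, -0.4124, 0.1851]
tcp_rot: [0.993, 0.119, -0.0, -0.0]
wrist_force: [-0.6, 0.3, -0.2]
grip_width: 0.701
grip_force: 0.0
```

```bash
python3 -c "
from h import *
go(431.3,-124,13,140)"
```

```text
t 13.77 p [ 533.1 -412.4  185.1] a 13.7 tilt 0.01 w 0.701 gf 0.0 F [-0.6  0.3 -0.2] q6 0.62
before turn, tool d(mm) [ -30.8 -304.3   45.2]
tool rz 0.7 after turn d [ -34.3 -303.9   45.1]
```

Call:
move_arm(
  steps=[0.3, -0.004, -0.034, 0, 0, 0, 0.7, 0.3, -0.004, -0.034, 0, 0, 0, 0, 0.3, -0.004, -0.034, 0, 0, 0, 0, 0.3, -0.004, -0.034, 0, 0, 0, 0, 0.3, -0.004, -0.034, 0, 0, 0, 0],
)

```text
clock: 14.18
tcp_pos: [0.4748, -0.2497, 0.1852]
tcp_rot: [0.994, 0.113, -0.0, -0.0]
wrist_force: [0.8, 0.6, 0.4]
grip_width: 0.699
grip_force: 0.0
```

Call:
move_arm(
  steps=[0.3, -0.004, -0.034, 0.01, 0, 0, 0, 0.3, -0.004, -0.034, 0.015, 0, 0, 0, 0.3, -0.004, -0.034, 0.02, 0, 0, 0, 0.3, -0.002, -0.032, 0, 0, 0, 0, 0.3, 0, 0, 0, 0, 0, 0],
)

```text
clock: 14.6
tcp_pos: [0.4304, -0.1197, 0.1393]
tcp_rot: [0.993, 0.114, -0.001, -0.001]
wrist_force: [-0.3, -0.6, 0.8]
grip_width: 0.699
grip_force: 0.0
```

Call:
move_arm(
  steps=[0.3, 0, 0, 0, 0, 0, 0],
)

```text
clock: 14.68
tcp_pos: [0.4323, -0.1226, 0.1405]
tcp_rot: [0.993, 0.114, 0.0, 0.0]
wrist_force: [-0.5, -0.2, 1.0]
grip_width: 0.705
grip_force: 0.0
```

```bash
python3 -c "
from h import *
go(431.3,-124,13,46)
c=env.read_camera('scene')
for n in [N[1],N[5],N[2]]:
  for o in env.outline_of('scene',n)[:2]:
    P,u,v=pts(c,o['mask']); 
    r=cv2.minAreaRect((P[:,:2]*1000).astype(np.float32))
    print(n,o['confidence'],np.round(r[0]+r[1],1),np.percentile(P[:,2],[20,50,80,98]).round(4))
"
```

```text
t 14.68 p [ 432.3 -122.6  140.5] a 13.1 tilt 0.02 w 0.705 gf 0.0 F [-0.5 -0.2  1. ] q6 0.98
before turn, tool d(mm) [-1.3  1.1 94.5]
tool rz 0.1 after turn d [-1.3  1.1 94.5]
lid_round_small_center 0.83 [ 533.9 -411.5   82.    80.2] [0.0708 0.0733 0.0763 0.0998]
pot_round_small_mouth 0.7 [ 537.3 -394.1   48.6   85.3] [0.0142 0.0322 0.0507 0.064 ]
pot_round_small_mouth 0.48 [544.2  -5.1  67.2  52.2] [0.0364 0.0595 0.0644 0.0684]
lid_square_large_center 0.63 [ 427.7 -124.   115.5  108.7] [0.013  0.0155 0.0183 0.0419]
```

The small round lid is seated, with its plate at about 73 mm. Now the large square lid.

Call:
move_arm(
  steps=[0.3, -0.001, 0.001, 0.03, 0, 0, 0, 0.3, -0.001, 0, 0.03, 0, 0, 0, 0.3, 0, 0, 0.023, 0, 0, 0, 0.3, 0, 0, 0.012, 0, 0, 0, 0.5, 0, 0, 0, 0, 0, 0],
)

```text
clock: 15.3
tcp_pos: [0.4295, -0.1253, 0.0429]
tcp_rot: [0.994, 0.111, -0.002, -0.001]
wrist_force: [0.2, 0.2, -0.2]
grip_width: 0.577
grip_force: 0.0
```

Call:
move_arm(
  steps=[0.7, 0, 0, 0, 0, 0, 0, 0.9, 0, 0, 0, 0, 0, 0, 1, 0, 0, 0, 0, 0, 0, 1, 0, 0, 0, 0, 0, 0, 1, 0, 0, 0, 0, 0, 0],
)

```text
clock: 15.72
tcp_pos: [0.4314, -0.1254, 0.0465]
tcp_rot: [0.994, 0.111, 0.001, 0.001]
wrist_force: [-1.1, -1.1, 6.8]
grip_width: 0.172
grip_force: 40.4
```

```bash
python3 -c "
from h import *
go(431.3,-124,13,46)"
```

```text
t 15.72 p [ 431.4 -125.4   46.5] a 12.8 tilt 0.14 w 0.172 gf 40.4 F [-1.1 -1.1  6.8] q6 0.98
before turn, tool d(mm) [ 0.2 -1.4  0.5]
tool rz -0.2 after turn d [ 0.3 -1.4  0.5]
```

Call:
move_arm(
  steps=[1, 0, 0, -0.01, 0, 0, 0, 1, 0, 0, -0.03, 0, 0, 0, 1, 0, 0, -0.03, 0, 0, 6.25, 1, 0, 0, -0.03, 0, 0, 6.25, 1, 0, 0, -0.02, 0, 0, 6.25],
)

```text
clock: 16.13
tcp_pos: [0.431, -0.1251, 0.1689]
tcp_rot: [0.999, -0.055, 0.002, 0.0]
wrist_force: [0.0, -0.6, -0.7]
grip_width: 0.174
grip_force: 39.3
```

Call:
move_arm(
  steps=[1, 0, 0, 0, 0, 0, 6.25, 1, 0, 0, 0, 0, 0, 0, 1, 0, 0, 0, 0, 0, 0],
)

```text
clock: 16.38
tcp_pos: [0.4304, -0.1249, 0.1657]
tcp_rot: [0.994, -0.105, 0.0, 0.0]
wrist_force: [0.1, -0.2, -1.4]
grip_width: 0.174
grip_force: 39.3
```

```bash
python3 -c "
from h import *
go(630.5,-131,-12.2,165)"
```

```text
t 16.38 p [ 430.4 -124.9  165.7] a -12.0 tilt 0.02 w 0.174 gf 39.3 F [ 0.1 -0.2 -1.4] q6 1.42
before turn, tool d(mm) [197.  -35.7   0.7]
tool rz 0.2 after turn d [196.9 -36.3   0.7]
```

Call:
move_arm(
  steps=[1, 0.033, -0.006, 0, 0, 0, 0, 1, 0.033, -0.006, 0, 0, 0, 0, 1, 0.033, -0.006, 0, 0, 0, 0, 1, 0.033, -0.006, 0, 0, 0, 0, 1, 0.033, -0.006, 0, 0, 0, 0],
)

```text
clock: 16.8
tcp_pos: [0.5993, -0.1304, 0.1643]
tcp_rot: [0.995, -0.104, -0.001, -0.0]
wrist_force: [0.5, -0.2, -0.2]
grip_width: 0.175
grip_force: 39.3
```

Call:
move_arm(
  steps=[1, 0.033, -0.006, 0, 0, 0, 0, 1, 0, 0, 0.01, 0, 0, 0, 1, 0, 0, 0, 0, 0, 0, 1, 0, 0, 0, 0, 0, 0],
)

```text
clock: 17.13
tcp_pos: [0.6307, -0.1315, 0.1537]
tcp_rot: [0.994, -0.105, -0.002, -0.0]
wrist_force: [-0.4, -0.4, -0.4]
grip_width: 0.181
grip_force: 39.3
```

Run:
```python
from h import *
go(630.5,-131,-12.2,117)
c=env.read_camera("scene")
im=c["color"][200:320,150:310]; cv2.imwrite("pics/c4.png",cv2.resize(im,None,fx=4,fy=4,interpolation=cv2.INTER_CUBIC)[...,::-1])
```

```text
t 17.13 p [ 630.7 -131.5  153.7] a -12.1 tilt 0.21 w 0.181 gf 39.3 F [-0.4 -0.4 -0.4] q6 1.52
before turn, tool d(mm) [-0.2 -0.4 36.7]
tool rz 0.1 after turn d [-0.3 -0.5 36.7]
```

View pics/c4.png

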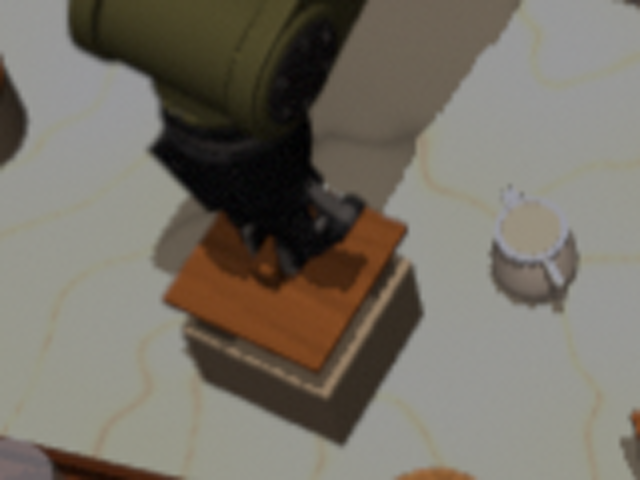

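The lid is square to the large square pot and just above it (crop px ~(290,290)); lowering.

Call:
move_arm(
  steps=[1, 0, 0, 0.012, 0, 0, 0, 1, 0, 0, 0.01, 0, 0, 0, 1, 0, 0, 0.006, 0, 0, 0, 1, 0, 0, 0.004, 0, 0, 0, 1, 0, 0, 0.002, 0, 0, 0],
)

```text
clock: 17.6
tcp_pos: [0.6314, -0.1317, 0.1204]
tcp_rot: [0.994, -0.106, -0.001, -0.0]
wrist_force: [0.9, -0.6, -0.9]
grip_width: 0.171
grip_force: 39.3
```

Call:
move_arm(
  steps=[1, 0, 0, 0.001, 0, 0, 0, 1, 0, 0, 0, 0, 0, 0, 1, 0, 0, 0, 0, 0, 0],
)

```text
clock: 17.85
tcp_pos: [0.6319, -0.1318, 0.1206]
tcp_rot: [0.994, -0.106, 0.0, 0.0]
wrist_force: [-0.0, -0.1, -0.3]
grip_width: 0.172
grip_force: 39.3
```

```bash
python3 -c "
from h import *
go(630.5,-131,-12.2,117)"
```

```text
t 17.85 p [ 631.9 -131.8  120.6] a -12.2 tilt 0.03 w 0.172 gf 39.3 F [-0.  -0.1 -0.3] q6 1.52
before turn, tool d(mm) [-1.5 -0.5  3.6]
tool rz -0.0 after turn d [-1.5 -0.5  3.6]
```

Call:
move_arm(
  steps=[1, -0.001, 0, 0.002, 0, 0, 0, 1, 0, 0, 0.001, 0, 0, 0, 1, 0, 0, 0.001, 0, 0, 0, 1, 0, 0, 0, 0, 0, 0],
)

```text
clock: 18.18
tcp_pos: [0.6309, -0.1315, 0.1165]
tcp_rot: [0.994, -0.106, 0.0, 0.0]
wrist_force: [-2.1, 0.5, 3.0]
grip_width: 0.177
grip_force: 39.8
```

Call:
move_arm(
  steps=[1, 0, 0, 0.001, 0, 0, 0, 1, 0, 0, 0, 0, 0, 0],
)

```text
clock: 18.35
tcp_pos: [0.631, -0.1316, 0.1165]
tcp_rot: [0.994, -0.106, 0.0, 0.0]
wrist_force: [-5.7, 1.9, 10.9]
grip_width: 0.178
grip_force: 40.8
```

Call:
move_arm(
  steps=[0.75, 0, 0, 0, 0, 0, 0, 0.65, 0, 0, 0, 0, 0, 0, 0.5, 0, 0, 0, 0, 0, 0, 0.3, 0, 0, 0, 0, 0, 0, 0.3, 0, 0, 0, 0, 0, 0],
)

```text
clock: 18.77
tcp_pos: [0.6308, -0.1315, 0.1151]
tcp_rot: [0.994, -0.106, -0.0, -0.0]
wrist_force: [-0.4, -0.3, -0.0]
grip_width: 0.703
grip_force: 0.0
```

Call:
move_arm(
  steps=[0.3, 0, 0, -0.02, 0, 0, 0, 0.3, 0, 0, -0.04, 0, 0, 0, 0.3, 0, 0, -0.01, 0, 0, -6, 0.3, 0, 0, 0, 0, 0, -7, 0.3, 0, 0, 0, 0, 0, -7],
)

```text
clock: 19.18
tcp_pos: [0.6311, -0.1316, 0.1865]
tcp_rot: [0.997, 0.071, 0.001, 0.0]
wrist_force: [0.3, 0.3, -0.0]
grip_width: 0.696
grip_force: 0.0
```

Call:
move_arm(
  steps=[0.3, 0, 0, 0, 0, 0, -7, 0.3, 0, 0, 0, 0, 0, -7, 0.3, 0, 0, 0, 0, 0, -7, 0.3, 0, 0, 0, 0, 0, -6, 0.3, 0, 0, 0, 0, 0, 0],
)

```text
clock: 19.6
tcp_pos: [0.6308, -0.1315, 0.1852]
tcp_rot: [0.954, 0.301, -0.0, -0.0]
wrist_force: [-0.2, -0.5, 0.4]
grip_width: 0.703
grip_force: 0.0
```

```bash
python3 -c "
from h import *
go(341.5,299.2,None,140)
c=env.read_camera('scene')
for n in [N[2],N[6]]:
  for o in env.outline_of('scene',n)[:2]:
    P,u,v=pts(c,o['mask']); 
    r=cv2.minAreaRect((P[:,:2]*1000).astype(np.float32))
    print(n,o['confidence'],np.round(r[0]+r[1]+r[2:],1),np.percentile(P[:,2],[20,50,80,98]).round(4))
"
```

```text
t 19.6 p [ 630.8 -131.5  185.2] a 35.1 tilt 0.01 w 0.703 gf 0.0 F [-0.2 -0.5  0.4] q6 0.7
before turn, tool d(mm) [  10.6 -518.7   45.2]
lid_square_large_center 0.65 [ 630.  -132.1  110.6  110.5   78.5] [0.0831 0.0852 0.0878 0.1118]
lid_square_large_center 0.16 [474.1 247.6  40.8  69.4  87.1] [0.012  0.0442 0.0607 0.0654]
pot_square_large_mouth 0.56 [ 660.6 -110.6   76.6  147.    33. ] [0.0165 0.0383 0.0592 0.0795]
```

Call:
move_arm(
  steps=[0.3, 0.001, -0.035, 0, 0, 0, 0, 0.3, 0.001, -0.035, 0, 0, 0, 0, 0.3, 0, -0.035, 0, 0, 0, 0, 0.3, 0.001, -0.035, 0, 0, 0, 0, 0.3, 0.001, -0.035, 0, 0, 0, 0],
)

```text
clock: 20.17
tcp_pos: [0.5331, 0.0156, 0.1853]
tcp_rot: [0.955, 0.297, 0.0, 0.0]
wrist_force: [0.0, 0.3, 0.3]
grip_width: 0.697
grip_force: 0.0
```

Call:
move_arm(
  steps=[0.3, 0.001, -0.035, 0, 0, 0, 0, 0.3, 0.001, -0.035, 0, 0, 0, 0, 0.3, 0, -0.035, 0, 0, 0, 0, 0.3, 0.001, -0.035, 0, 0, 0, 0, 0.3, 0.001, -0.035, 0, 0, 0, 0],
)

```text
clock: 20.58
tcp_pos: [0.4366, 0.1617, 0.1855]
tcp_rot: [0.955, 0.297, 0.0, -0.0]
wrist_force: [0.6, 0.4, -0.1]
grip_width: 0.696
grip_force: 0.0
```

Call:
move_arm(
  steps=[0.3, 0.001, -0.034, 0.01, 0, 0, 0, 0.3, 0.001, -0.034, 0.01, 0, 0, 0, 0.3, 0, -0.034, 0.01, 0, 0, 0, 0.3, 0.001, -0.034, 0.01, 0, 0, 0, 0.3, 0, -0.033, 0.005, 0, 0, 0],
)

```text
clock: 21.0
tcp_pos: [0.3424, 0.3022, 0.1395]
tcp_rot: [0.955, 0.297, -0.0, 0.0]
wrist_force: [0.7, 0.2, 0.6]
grip_width: 0.703
grip_force: 0.0
```

Call:
move_arm(
  steps=[0.3, 0, 0, 0, 0, 0, 0, 0.3, 0, 0, 0, 0, 0, 0],
)

```text
clock: 21.17
tcp_pos: [0.3431, 0.3019, 0.1402]
tcp_rot: [0.954, 0.299, -0.0, 0.0]
wrist_force: [-0.1, -0.8, 0.3]
grip_width: 0.703
grip_force: 0.0
```

```bash
python3 -c "
from h import *
go(341.5,299.2,None,46)"
```

```text
t 21.17 p [343.1 301.9 140.2] a 34.8 tilt 0.01 w 0.703 gf 0.0 F [-0.1 -0.8  0.3] q6 1.61
before turn, tool d(mm) [-2.8  1.4 94.2]
```

Call:
move_arm(
  steps=[0.3, -0.002, 0.001, 0.03, 0, 0, 0, 0.3, -0.001, 0, 0.03, 0, 0, 0, 0.3, 0, 0, 0.023, 0, 0, 0, 0.3, 0, 0, 0.012, 0, 0, 0, 0.5, 0, 0, 0, 0, 0, 0],
)

```text
clock: 21.58
tcp_pos: [0.3418, 0.297, 0.0433]
tcp_rot: [0.955, 0.297, -0.002, 0.001]
wrist_force: [-0.5, -0.1, -0.3]
grip_width: 0.573
grip_force: 0.0
```

Call:
move_arm(
  steps=[0.7, 0, 0, 0, 0, 0, 0, 0.9, 0, 0, 0, 0, 0, 0, 1, 0, 0, 0, 0, 0, 0, 1, 0, 0, 0, 0, 0, 0, 1, 0, 0, 0, 0, 0, 0],
)

```text
clock: 22.0
tcp_pos: [0.3428, 0.2987, 0.0466]
tcp_rot: [0.954, 0.299, 0.001, -0.0]
wrist_force: [1.2, -5.3, 8.3]
grip_width: 0.233
grip_force: 39.5
```

```bash
python3 -c "
from h import *
go(341.5,299.2,None,46)"
```

```text
t 22.0 p [342.8 298.7  46.6] a 34.8 tilt 0.15 w 0.233 gf 39.5 F [ 1.2 -5.3  8.3] q6 1.6
before turn, tool d(mm) [-0.8 -1.2  0.6]
```

Call:
move_arm(
  steps=[1, 0, 0, -0.01, 0, 0, 0, 1, 0, 0, -0.03, 0, 0, 0, 1, 0, 0, -0.03, 0, 0, 0, 1, 0, 0, -0.03, 0, 0, 0, 1, 0, 0, -0.02, 0, 0, 0],
)

```text
clock: 22.42
tcp_pos: [0.3422, 0.2988, 0.169]
tcp_rot: [0.954, 0.299, 0.002, -0.001]
wrist_force: [-0.3, -0.1, -0.5]
grip_width: 0.241
grip_force: 39.5
```

Call:
move_arm(
  steps=[1, 0.03, 0.002, 0, 0, 0, 0, 1, 0.03, 0.002, 0, 0, 0, 0, 1, 0.03, 0.001, 0, 0, 0, 0, 1, 0.03, 0.001, 0, 0, 0, 0, 1, 0.03, 0.002, 0, 0, 0, 0],
)

```text
clock: 22.83
tcp_pos: [0.4706, 0.3783, 0.1665]
tcp_rot: [0.954, 0.299, 0.0, -0.0]
wrist_force: [-0.7, -1.0, -0.7]
grip_width: 0.236
grip_force: 39.5
```

Call:
move_arm(
  steps=[1, 0.03, 0.001, 0, 0, 0, 0, 1, 0.03, 0.001, 0, 0, 0, 0, 1, 0, 0, 0.01, 0, 0, 0, 1, 0, 0, 0, 0, 0, 0, 1, 0, 0, 0, 0, 0, 0],
)

```text
clock: 23.25
tcp_pos: [0.5194, 0.4097, 0.1552]
tcp_rot: [0.954, 0.299, -0.001, 0.0]
wrist_force: [-0.4, 0.7, -1.3]
grip_width: 0.242
grip_force: 39.5
```

Run:
```python
from h import *
go(523.5,411.8,None,117)
c=env.read_camera("scene")
im=c["color"][220:340,370:530]; cv2.imwrite("pics/c5.png",cv2.resize(im,None,fx=4,fy=4,interpolation=cv2.INTER_CUBIC)[...,::-1])
```

```text
t 23.25 p [519.4 409.7 155.2] a 34.8 tilt 0.1 w 0.242 gf 39.5 F [-0.4  0.7 -1.3] q6 1.58
before turn, tool d(mm) [ 4.6  0.6 38.1]
```

View pics/c5.png

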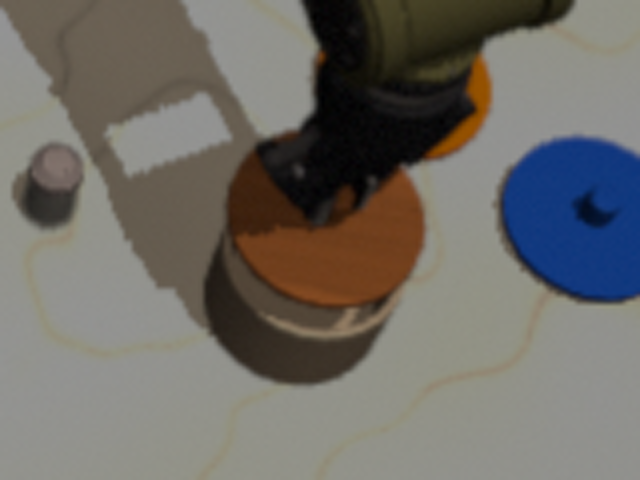

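The brown wooden lid hangs level over the large round pot (crop px ~(325,220)). I'll shift 4 mm and lower.

Call:
move_arm(
  steps=[1, 0.002, 0, 0.012, 0, 0, 0, 1, 0.002, 0, 0.01, 0, 0, 0, 1, 0, 0, 0.006, 0, 0, 0, 1, 0, 0, 0.004, 0, 0, 0, 1, 0, 0, 0.002, 0, 0, 0],
)

```text
clock: 23.72
tcp_pos: [0.5231, 0.4121, 0.1202]
tcp_rot: [0.954, 0.299, -0.001, 0.0]
wrist_force: [-0.3, -0.5, -0.6]
grip_width: 0.237
grip_force: 39.5
```

Call:
move_arm(
  steps=[1, 0, 0, 0.001, 0, 0, 0, 1, 0, 0, 0.001, 0, 0, 0, 1, 0, 0, 0, 0, 0, 0],
)

```text
clock: 23.97
tcp_pos: [0.5235, 0.4124, 0.1194]
tcp_rot: [0.954, 0.299, 0.0, -0.0]
wrist_force: [0.2, -0.5, -1.2]
grip_width: 0.236
grip_force: 39.5
```

```bash
python3 -c "
from h import *
go(523.5,411.8,None,116.5)"
```

```text
t 23.97 p [523.5 412.4 119.4] a 34.8 tilt 0.01 w 0.236 gf 39.5 F [ 0.2 -0.5 -1.2] q6 1.58
before turn, tool d(mm) [-0.3  0.5  2.9]
```

Call:
move_arm(
  steps=[1, 0, 0, 0.001, 0, 0, 0, 1, 0, 0, 0.001, 0, 0, 0, 1, 0, 0, 0.001, 0, 0, 0, 1, 0, 0, 0, 0, 0, 0],
)

```text
clock: 24.3
tcp_pos: [0.5235, 0.4124, 0.1167]
tcp_rot: [0.954, 0.299, 0.0, -0.0]
wrist_force: [-1.2, -0.5, 2.4]
grip_width: 0.24
grip_force: 39.9
```

Call:
move_arm(
  steps=[0.75, 0, 0, 0, 0, 0, 0, 0.65, 0, 0, 0, 0, 0, 0, 0.5, 0, 0, 0, 0, 0, 0, 0.3, 0, 0, 0, 0, 0, 0, 0.3, 0, 0, 0, 0, 0, 0],
)

```text
clock: 24.72
tcp_pos: [0.5234, 0.4124, 0.1162]
tcp_rot: [0.954, 0.299, -0.0, 0.0]
wrist_force: [-0.7, -0.2, -0.0]
grip_width: 0.7
grip_force: 0.0
```

Call:
move_arm(
  steps=[0.3, 0, 0, -0.02, 0, 0, 0, 0.3, 0, 0, -0.04, 0, 0, 0, 0.3, 0, 0, -0.03, 0, 0, 0, 0.3, -0.03, 0, -0.02, 0, 0, 0, 0.3, -0.03, 0, 0, 0, 0, 0],
)

```text
clock: 25.13
tcp_pos: [0.4749, 0.3786, 0.2305]
tcp_rot: [0.954, 0.299, 0.003, -0.001]
wrist_force: [0.2, 0.5, 0.3]
grip_width: 0.701
grip_force: 0.0
```

Call:
move_arm(
  steps=[0.3, -0.035, 0, 0, 0, 0, 0, 0.3, -0.035, 0, 0, 0, 0, 0, 0.3, -0.035, 0, 0, 0, 0, 0, 0.3, -0.03, 0, 0, 0, 0, 0, 0.3, 0, 0, 0, 0, 0, 0],
)

```text
clock: 25.55
tcp_pos: [0.36, 0.2991, 0.2264]
tcp_rot: [0.954, 0.299, -0.0, 0.0]
wrist_force: [-1.2, -0.4, 0.2]
grip_width: 0.702
grip_force: 0.0
```

Run:
```python
from h import *
go(523.5,411.8)
for cam in ["scene","top"]:
  c=env.read_camera(cam); save(c,cam+"9.png")
  for n in N:
    for o in env.outline_of(cam,n)[:2]:
      if o["confidence"]<.4: continue
      P,u,v=pts(c,o['mask'])
      if len(P)<20: continue
      L=P
      A=np.c_[P[:,:2],np.ones(len(P))]; k=P[:,2]<np.median(P[:,2])+.008; k&=P[:,2]>np.median(P[:,2])-.008
      s=np.linalg.lstsq(A[k],P[k,2],rcond=None)[0]
      r=cv2.minAreaRect((P[:,:2]*1000).astype(np.float32))
      print(cam,n,round(o['confidence'],2),np.round(r[0]+r[1],1),'z',np.median(P[:,2]).round(4),'slope deg',np.degrees(s[:2]).round(1))
```

```text
t 25.55 p [360.  299.1 226.4] a 34.8 tilt 0.06 w 0.702 gf 0.0 F [-1.2 -0.4  0.2] q6 1.58
before turn, tool d(mm) [198.6   0.7  -0.2]
scene lid_round_large_center 0.95 [507.7 407.7 148.4 135.2] z 0.0849 slope deg [-0.2 -0.1]
scene lid_round_large_center 0.79 [339.  467.1 129.1 126.2] z 0.0151 slope deg [-0.3  0.2]
scene lid_round_small_center 0.73 [ 512.7 -410.2   82.5  121.2] z 0.0732 slope deg [0.7 0.4]
scene lid_square_small_center 0.79 [647.1 138.6 109.9  93.2] z 0.0733 slope deg [ 0.1 -0.1]
scene pot_round_large_mouth 0.56 [556.9 403.8 111.5  47.3] z 0.0373 slope deg [ 1.  -0.3]
scene pot_round_small_mouth 0.98 [ 544.1 -394.    40.9   81.1] z 0.0325 slope deg [-1.8 -0.4]
scene pot_round_small_mouth 0.4 [ 607.6 -145.5  148.9  148.6] z 0.0852 slope deg [-0.2 -0.1]
scene pot_square_large_mouth 0.95 [ 660.5 -120.3   85.5  150.9] z 0.0385 slope deg [-0.2  0.2]
scene pot_square_small_mouth 0.81 [691.3 140.3  98.4  51.6] z 0.0318 slope deg [0.3 1.9]
scene milk_jug_center 0.58 [545.   -3.7  54.3  53.5] z 0.0589 slope deg [-4.5 -2.5]
scene pepper_shaker_center 0.64 [474.7 248.   39.6  71.
[... 399 characters left out ...]
p lid_square_small_center 0.68 [673.4 142.7  93.5  76.3] z 0.0724 slope deg [-0.1 -0.2]
top pot_round_large_mouth 0.57 [501.1 372.9  29.8  98.7] z 0.0357 slope deg [0.  1.5]
top pot_round_large_mouth 0.41 [490.5 243.3  32.9  35. ] z 0.0578 slope deg [ 1.3 -0.8]
top pot_round_small_mouth 0.68 [ 609.1 -100.6  144.3   74.2] z 0.0351 slope deg [-0.2 -0.4]
top pot_square_large_mouth 0.78 [611.  -99.2 144.8  73.9] z 0.0332 slope deg [ 1.9 -2.2]
top pot_square_small_mouth 0.58 [633.6 126.6  28.7  72.1] z 0.0224 slope deg [-10.4  -7.6]
top milk_jug_center 0.79 [545.8  -6.2  57.8  49.2] z 0.0609 slope deg [-1.9 -1.2]
top pepper_shaker_center 0.52 [490.7 243.6  34.3  40. ] z 0.0568 slope deg [0.4 0.5]
```

View pics/scene9.png

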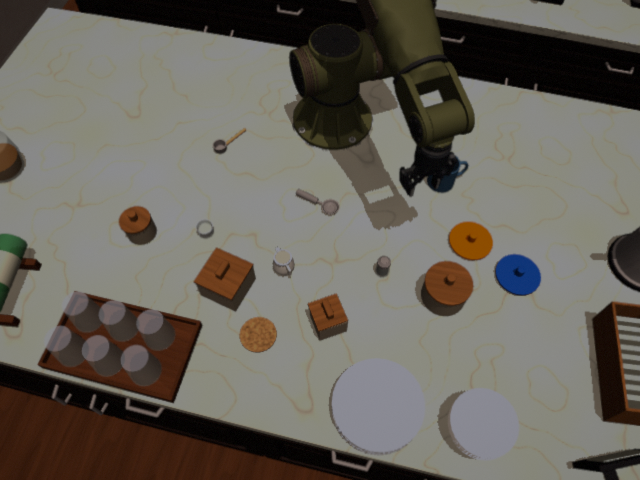

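All four lids sit level on their pots: round large (448,285), round small (135,220), square large (224,275), square small (328,315). The jug and shaker haven't moved.

```bash
python3 -c "
from bench import env
print(env.hand_in())"
```

```text
the job is handed in; nothing more can be done
None
```

I closed all four pots with their own lids and handed the job in at about 26 s on the robot's clock. In the last camera check every lid was level and at seated height, and the jug and shaker had not moved; no verdict came back.

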